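# Set a mantle heater's power fader to its set-point flag

## Task

Two heating-mantle power controllers stand on the bench, one with an orange fader grip and one with a blue one. Slide the orange grip along its slot until the white line on it is level with the green flag beside that slot, then let go. Leave the blue fader where it is.

Things in the scene. Friction and masses are not known exactly. Their poses are not given: they have to be found in the camera images.
- orange_unit: fixed grey box of the orange controller: 80 (x) by 180 (y) by 35 mm high, dark grey top with a white tick scale, an orange tag and a straight slot along its y axis. Origin: centre of its underside; x away from the robot, turned up to 20 degrees either way. The grip's centre travels from y = -60 to +60 mm, above x = 0. May stand left or right of the blue one.
- orange_grip (a point): centre of the top of the orange grip, 71 mm above the bench. An upright block with a white line across its top, 24 mm across the slot (x), 18 mm along it (y), from 3 to 36 mm above the box's top. Slides along y against about 1.5 N of friction and stays where left; it starts 0 to 25 mm from the -y end and must go toward +y.
- orange_flag: green flat pointer, 3 mm thick, fixed on the orange box's top beside the slot, on the side away from the robot. Origin: 1 mm behind its pointed tip, 35 mm above the bench, 24.5 mm from the slot's centre line; x away from the slot, y along it. It reaches 13.5 mm beyond its origin in x, 6 mm either way in y. The grip is right when it has the same y as this origin.
- blue_grip (a point): centre of the top of the blue grip, 71 mm above the bench, on the other controller, which is alike but for its blue grip and tag and has a green flag of its own; not to be moved.

How it is judged:
By the outcome, as a careful person would: the job done as asked, in the order asked, and still so for the second after the job is handed in, with the robot touching nothing.
It also fails if it takes over 32 s, if anything falls off the work surface, if the arm or the gripper's body presses on something with over 40 N, if the wrist force passes 120 N, or if a joint passes its speed limit or range.

## Robot

A 7-joint arm with a two-finger parallel gripper is mounted at the origin on a cart in front of the work surface, level with it; the furniture and walls round the work are solid. World frame = base frame: x ahead of the robot, y to its left, z up, the work surface at z = 0. Lengths are in m, angles in rad, forces in N, time in s.
With the tool pointing down it reaches from about 0.425 to 0.875 m from the base axis. Payload 8.4 kg.
Tool frame: the origin (TCP) lies midway between the tips of the shut fingers; the grasp point (between the pads) lies 19 mm behind it; z points along the fingers, y is the line along which they close (so a half turn about z gives the same grasp; the last joint's range is limited). The gripper opens to 87 mm and grips with 3 to 60 N. Pads are 19 mm wide; open, the fingers measure 117 mm over their backs; the gripper's body (75 mm by 190 mm) begins 51 mm behind the grasp point.
Start: joints at [1.178, 0.333, 0.04, 1.465, -0.013, 1.343, -0.059], TCP at [0.188, -0.622, 0.223] pointing down, gripper open.
Joint ranges: [-2.58, 2.58], [-0.38, 2.09], [-1.3, 1.39], [0.25, 2.4], [-1.5, 4.64], [0.08, 2.09], [-2.65, 2.65]. Speed limits (rad/s): [2.22, 2.22, 2.79, 2.79, 3.14, 3.14, 3.14].

## Interface

Orientations are given as a unit quaternion [w, x, y, z].
In Python, from cell import robot, camrig, readout, sign_off gives the robot as it stands (robot), with the cameras (camrig), the job as plain functions and the readings (readout).
- The arm moves only by the tool shift_gripper, called after ">>>" as a command line: name --argument value ..., lists and objects as JSON in quotes. Schema: {"type":"object","properties":{"ticks":{"type":"array","items":{"type":"number"},"minItems":6,"maxItems":72},"aperture":{"type":"number"},"only":{"type":"string"},"quiet":{"type":"boolean"},"lines":{"type":"string"}},"required":["ticks"],"additionalProperties":false}. ticks is one flat list of numbers that holds 1 to 12 rows one after another, with no inner brackets; each row has 6 numbers: dx, dy, dz in normalised numbers (1 is 50 cm), then a rotation vector rx, ry, rz in a scale on which 1.0 is 360 degrees; each row is the pose to reach, as a shift and turn from the pose commanded when the call began, along the tool's axes at that moment; what a row does not reach only later rows make up. A row lasts 1/12 s, in which the tool goes at most 0.0417 m and 0.125 rad, less where a joint would pass 70% of its speed; a pose out of reach is approached as far as the arm can. aperture is the finger opening in m, set as the call begins (left out keeps the last). The fingers move at their own pace and stop on an object; the grip force is fixed at half the most. Time passes only in rows, so rows that do not move let the fingers close. The tool returns the time, the measured TCP pose, the force, the opening and the grip force at its end. only (a regular expression) keeps the lines of the reply that match it, lines (a string "A,B") keeps lines A to B, and quiet returns only ok. A shift or turn number past 1, either way, is cut back to 1. Input that does not fit is refused with a message, and nothing moves.
- readout.observe(): the state, without advancing time (a new reading comes with each control period).
- camrig.snapshot(name): name is "scene" or "side" or "wrist"; returns the picture (480x640x3 uint8, blue, green, red); there is no depth.
- camrig.calibration(name): a dict with "mtx" (3x3 intrinsics, pixels), "rvec" (rotation vector, rad) and "tvec" (3), from world to camera coordinates, as OpenCV has them; the wrist camera has in their place "tool_from_camera" (4x4, takes a point from camera to tool coordinates, whose origin is the TCP and whose axes are the flange's). Camera axes: x right, y down, z forward; pixel columns grow to the right and rows downward; lengths in m; the calibration is good to about 2 mm. A picture is of the moment at which its call begins: read the wrist's pose just before it. calibration takes no time and is no camera call.
- sign_off(): hands the job in; it is judged then, once.
The state is a dict: "t": time; "joint_positions": joint angles; "qd": joint speeds; "joint_torque": joint torques, N m; "eef_pos": TCP position; "ee_rot": TCP orientation; "force": force on the tool from outside, world axes, zero at the start; "wrist_torque": the same for the moment, N m; "grip_width": finger opening in m; "grip_force": force on a finger pad.
Only numpy, scipy, OpenCV 4.12 (cv2) and the standard library are available. Lean on these libraries where they do the work, as an engineer would, in place of code of your own. Each camera call takes 0.05 s, during which the arm holds its last target. There are 200 camera calls.

## Working session

There is one attempt and no reset: what is moved stays moved. The work goes in short steps, Python scripts to look and compute and a tool call to move; the robot and the scene stay as the last step left them, time stands still between calls to the robot, and variables do not carry over. Pictures are saved under pics/ and viewed, at most 10 in all, crops included, and the job is handed in when it is done.

```bash
ls; mkdir -p pics; python3 - <<'E'
from cell import robot, camrig, readout, sign_off
import cv2
o=readout.observe();print(o['t'],o['eef_pos'],o['ee_rot'],o['grip_width'])
for n in("scene","side"):
    cv2.imwrite(f"pics/{n}0.png",camrig.snapshot(n)); c=camrig.calibration(n);print(c)
E
```

```text
cell.py
pics
0.0 [ 0.18807972 -0.62169712  0.22167125] [-7.78622817e-04  9.89230379e-01  1.46364674e-01 -1.82504012e-04] 0.08672489555491189
{'mtx': array([[607.21592983,   0.        , 325.60923772],
       [  0.        , 607.21592983, 242.71785615],
       [  0.        ,   0.        ,   1.        ]]), 'rvec': array([ 0.71563682, -2.50052261,  1.27027263]), 'tvec': array([0.32476948, 0.32630966, 0.76137427])}
{'mtx': array([[441.47691189,   0.        , 329.32624112],
       [  0.        , 441.47691189, 245.22452148],
       [  0.        ,   0.        ,   1.        ]]), 'rvec': array([ 0.77183982, -2.43482645,  1.26103793]), 'tvec': array([0.30910577, 0.32019308, 0.48462668])}
```

View pics/scene0.png

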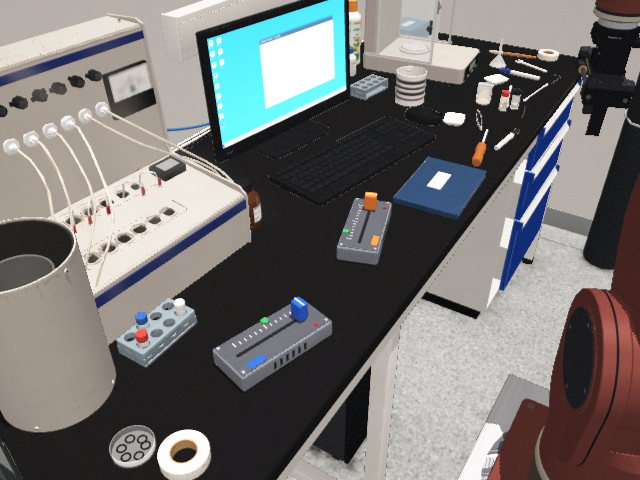

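View pics/side0.png

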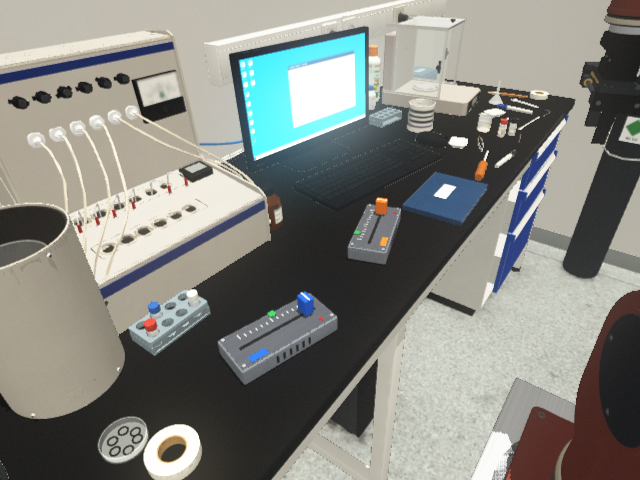

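The scene view shows the orange unit near (365,230), with its grip at (371,200) and its green flag at (346,230). The blue unit is near (272,343), with its grip at (299,308). The side view agrees.

```bash
cat > h.py <<'E'
import cv2, numpy as np
from scipy.spatial.transform import Rotation as R
from cell import robot, camrig, readout, sign_off
def cam(n,o=None):
    c=camrig.calibration(n);K=c['mtx']
    if 'rvec' in c:
        M=cv2.Rodrigues(c['rvec'])[0];return K,M.T,-M.T@np.ravel(c['tvec'])
    q=o['ee_rot'];T=np.eye(4);T[:3,:3]=R.from_quat(np.r_[q[1:],q[0]]).as_matrix();T[:3,3]=o['eef_pos']
    T=T@np.array(c['tool_from_camera']);return K,T[:3,:3],T[:3,3]
def ray(c,p,z):
    K,M,C=c;d=M@np.linalg.inv(K)@[p[0],p[1],1.];return C+d*(z-C[2])/d[2]
def tri(c1,p1,c2,p2):
    A=[];b=[]
    for (K,M,C),p in((c1,p1),(c2,p2)):
        d=M@np.linalg.inv(K)@[p[0],p[1],1.];d/=np.linalg.norm(d);P=np.eye(3)-np.outer(d,d);A.append(P);b.append(P@C)
    return np.linalg.lstsq(np.vstack(A),np.hstack(b),rcond=None)[0]
def proj(c,X):
    K,M,C=c;x=K@(M.T@(np.array(X)-C));return x[:2]/x[2]
HUE=dict(orange=(8,22),green=(45,80),blue=(105,125))
def blobs(im,col,amin=15):
    h=cv2.cvtColor(im,cv2.COLOR_BGR2HSV);a,b=HUE[col]
    m=cv2.inRange(h,(a,130,80),(b,255,255))
    n,_,s,c=cv2.connectedComponentsWithStats(m)
    return m,[(s[i],c[i].round(1)) for i in range(1,n) if s[i][4]>=amin]
E
python3 - <<'E'
from h import *
for n in("scene","side"):
    im=cv2.imread(f"pics/{n}0.png");c=cam(n);print(n,c[2])
    for col in HUE:
        for s,p in blobs(im,col)[1]:
            print(col,s,p,ray(c,p,.055 if s[4]>100 else .036).round(3))
E
```

```text
scene [0.05449947 0.5307324  0.71203716]
orange [348   0   9  12  93] [352.3   5.5] [ 1.309 -1.695  0.036]
orange [503  52  32   6  79] [518.1  54.5] [ 0.558 -1.479  0.036]
orange [579  65   8   8  20] [582.4  67.8] [ 0.35  -1.466  0.036]
orange [472 142  14  24 229] [478.5 153.6] [ 0.413 -0.714  0.055]
orange [247 190  13  15 118] [252.9 196.9] [ 0.737 -0.289  0.055]
orange [366 191  12   3  15] [371.6 192.2] [ 0.554 -0.462  0.036]
orange [364 194  14  16 185] [369.9 201.6] [ 0.526 -0.4    0.055]
orange [371 236   8  10  61] [374.6 240.1] [ 0.467 -0.312  0.036]
green [342 229   8   4  25] [345.4 230.6] [ 0.53  -0.309  0.036]
green [260 317   8   7  42] [264.  320.2] [ 0.514 -0.024  0.036]
blue [110  31  34  15 193] [128.6  38.4] [ 1.712 -0.874  0.055]
blue [349  47   4   6  21] [350.7  49.3] [ 1.048 -1.23   0.036]
blue [ 39  48  54  22 377] [66.2 59.1] [ 1.724 -0.627  0.055]
blue [499  68  12   5  41] [505.1  69.8] [ 0.549 -1.32   0.036]
blue [ 0 80  5  6 19] [ 1.6 82.8] [ 1.768 -0.426  0.036]
blue [526  99  47  72 714] [546.4 138.2] [ 0.303 -0.876  0.055]
blue [167 122  43   9  73]
[... 1372 characters left out ...]
6]
blue [520 134  39  56 447] [536.4 164.3] [ 0.304 -0.814  0.055]
blue [509 170  39  63 589] [524.4 203.5] [ 0.271 -0.59   0.055]
blue [434 175   6   7  15] [436.5 178.3] [ 0.497 -0.633  0.036]
blue [430 184   6   9  24] [432.2 188.1] [ 0.483 -0.578  0.036]
blue [405 189  27  20 161] [419.3 200.3] [ 0.469 -0.473  0.055]
blue [429 198  17  17 124] [437.5 205.6] [ 0.425 -0.474  0.055]
blue [443 211   7   7  19] [445.9 214. ] [ 0.406 -0.482  0.036]
blue [493 210  43  82 852] [512.2 251.4] [ 0.238 -0.393  0.055]
blue [297 291  17  25 300] [305.1 303.8] [ 0.469 -0.058  0.055]
blue [148 302  12  11 104] [153.5 307. ] [0.666 0.088 0.055]
blue [248 348  21  14 131] [258.1 354.6] [0.458 0.064 0.055]
```

```bash
python3 - <<'E'
import cv2
im=cv2.imread("pics/scene0.png")[180:280,320:410]
cv2.imwrite("pics/crop0.png",cv2.resize(im,None,fx=6,fy=6,interpolation=cv2.INTER_CUBIC))
E
```

```text
(no output)
```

View pics/crop0.png

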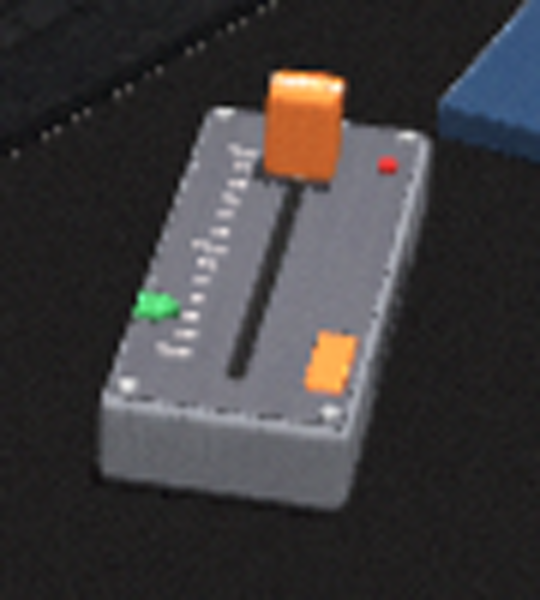

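The crop shows the orange box's corner screws at scene pixels (357.5,199.2), (388,202.7), (341.3,244.2) and (375.2,248.7). The grip is at the far (-y) end, the flag tip is near (350,231), and the slot's near end is at (359.3,242.5).

```bash
python3 - <<'E'
from h import *
c=cam("scene");d=cam("side")
S=[ray(c,p,.035) for p in((357.5,199.2),(388,202.7),(341.3,244.2),(375.2,248.7))]
for s in S:print(s.round(4))
yv=(S[2]+S[3]-S[0]-S[1])/2;print('len',np.linalg.norm(yv),np.linalg.norm(S[1]-S[0]),'yaw',np.degrees(np.arctan2(-yv[0],yv[1])),'ctr',np.mean(S,0))
print('slot end',ray(c,(359.3,242.5),.035),'flag',ray(c,(345.4,230.6),.037))
print('grip tri',tri(c,(370,201),d,(380.9,205.7)),'top',ray(c,(371,193.5),.071))
o=readout.observe();q=o['ee_rot'];M=R.from_quat(np.r_[q[1:],q[0]]).as_matrix();print(M.round(3))
print(camrig.calibration("wrist"))
print(M.T@(np.array([.525,-.36,.22])-o['eef_pos']))
E
```

```text
[ 0.5668 -0.4229  0.035 ]
[ 0.5064 -0.4447  0.035 ]
[ 0.5144 -0.268   0.035 ]
[ 0.4536 -0.2894  0.035 ]
len 0.16381633881900456 0.06419714982491545 yaw 18.748931933025787 ctr [ 0.51030542 -0.35626789  0.035     ]
slot end [ 0.48830793 -0.2907531   0.035     ] flag [ 0.52898011 -0.30813057  0.037     ]
grip tri [ 0.52238018 -0.39376746  0.06115777] top [ 0.52717005 -0.40545073  0.071     ]
[[ 0.957  0.29  -0.001]
 [ 0.29  -0.957  0.001]
 [-0.    -0.001 -1.   ]]
{'mtx': array([[366.46851945,   0.        , 319.88151702],
       [  0.        , 366.46851945, 238.98522791],
       [  0.        ,   0.        ,   1.        ]]), 'tool_from_camera': array([[ 2.21475338e-04, -9.68521644e-01, -2.48929258e-01,
         6.76403820e-02],
       [ 9.99999128e-01, -1.09482503e-04,  1.31568029e-03,
        -4.54720209e-04],
       [-1.30151824e-03, -2.48929332e-01,  9.68520776e-01,
        -1.62265208e-01],
       [ 0.00000000e+00,  0.00000000e+00,  0.00000000e+00,
         1.00000000e+00]])}
[ 0.39832458 -0.15299822  0.00190091]
```

Units first: shifts go in shares of 50 cm and turns go in shares of 360 degrees. So 0.387 m / 0.5 = 0.774, -0.109 m / 0.5 = -0.218, -0.033 rad / 6.2832 = -0.0053.

>>> shift_gripper --ticks '[0.774, -0.218, 0.04, 0, 0, -0.0053, 0.774, -0.218, 0.04, 0, 0, -0.0053, 0.774, -0.218, 0.04, 0, 0, -0.0053, 0.774, -0.218, 0.04, 0, 0, -0.0053, 0.774, -0.218, 0.04, 0, 0, -0.0053, 0.774, -0.218, 0.04, 0, 0, -0.0053, 0.774, -0.218, 0.04, 0, 0, -0.0053, 0.774, -0.218, 0.04, 0, 0, -0.0053, 0.774, -0.218, 0.04, 0, 0, -0.0053, 0.774, -0.218, 0.04, 0, 0, -0.0053, 0.774, -0.218, 0.04, 0, 0, -0.0053, 0.774, -0.218, 0.04, 0, 0, -0.0053]'

```text
t: 1.1
eef_pos: [0.5285, -0.4036, 0.2016]
ee_rot: [-0.001, 0.986, 0.165, -0.0]
force: [-0.3, -0.7, 0.1]
grip_width: 0.0873
grip_force: 0.0
```

>>> shift_gripper --ticks '[0, 0, 0, 0, 0, 0, 0, 0, 0, 0, 0, 0, 0, 0, 0, 0, 0, 0]'

```text
t: 1.35
eef_pos: [0.5257, -0.4072, 0.2026]
ee_rot: [0.0, 0.987, 0.161, -0.0]
force: [-0.3, -0.3, -0.5]
grip_width: 0.0868
grip_force: 0.0
```

```bash
python3 - <<'E'
from h import *
o=readout.observe();im=camrig.snapshot("wrist");cv2.imwrite("pics/w1.png",im)
print(o['t'],o['eef_pos'],o['ee_rot']);c=cam("wrist",o);print(c[2])
for col in("orange","green"):
    for s,p in blobs(im,col)[1]: print(col,s,p,ray(c,p,.071 if s[4]>1000 else .037).round(4))
E
```

```text
1.35 [ 0.52568701 -0.407207    0.20263936] [ 2.11218869e-04  9.86890483e-01  1.61391033e-01 -2.53148201e-04]
[ 0.58974045 -0.38513824  0.36486674]
orange [305 207  10  33 264] [309.7 222.8] [ 0.5213 -0.3989  0.037 ]
orange [319 207  10  33 256] [322.7 221.7] [ 0.5261 -0.4098  0.037 ]
orange [187 242  33  13 420] [203.2 247.9] [ 0.4672 -0.3125  0.037 ]
orange [  93  284   38   66 1183] [107.9 317. ] [ 0.3922 -0.2563  0.071 ]
orange [ 510  285   37   65 1151] [532.1 317.4] [ 0.5101 -0.6089  0.071 ]
orange [ 290  361  350   19 5149] [481.3 371.8] [ 0.4463 -0.5896  0.071 ]
green [209 177  13  15 157] [214.9 183.2] [ 0.5287 -0.3078  0.037 ]
```

View pics/w1.png

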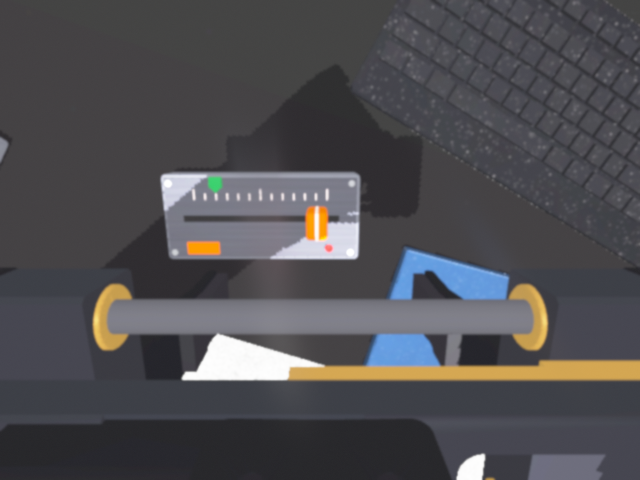

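The wrist view shows the grip's white line at about (317,223), the flag at (215,183) with its point facing the slot, and the box axis level with the image rows, so the tool is lined up with the slot.

```bash
cat > m.py <<'E'
from h import *
def measure(name):
    o=readout.observe();im=camrig.snapshot("wrist");cv2.imwrite(name,im);c=cam("wrist",o)
    q=o['ee_rot'];M=R.from_quat(np.r_[q[1:],q[0]]).as_matrix()
    f=[p for s,p in blobs(im,"green",60)[1]]
    m=blobs(im,"orange")[0];g=[(s,p) for s,p in blobs(im,"orange",100)[1] if 195<s[1]<235]
    return o,im,c,M,f,g
E
python3 - <<'E'
from m import *
im=cv2.imread("pics/w1.png");o=readout.observe();c=cam("wrist",o);q=o['ee_rot'];M=R.from_quat(np.r_[q[1:],q[0]]).as_matrix()
h=cv2.cvtColor(im,cv2.COLOR_BGR2HSV)
g=cv2.inRange(h[205:243,300:335],(0,0,150),(180,110,255))
ys,xs=np.nonzero(g);sel=(xs>10)&(xs<22);p=(300+xs[sel].mean(),205+ys[sel].mean());print('line',p,sel.sum())
G=ray(c,p,.071);F=ray(c,(214.9,183.2),.037);print(G,F)
# box axis from screws
gray=im.min(2)
for x0,y0 in((168,183),(351,183),(175,252),(350,252)):
    w=gray[y0-7:y0+8,x0-7:x0+8].astype(float);w=np.clip(w-w.max()*.8,0,None);yy,xx=np.mgrid[-7:8,-7:8]
    s=(x0+(w*xx).sum()/w.sum(),y0+(w*yy).sum()/w.sum());print(np.round(s,1),ray(c,s,.035).round(4))
L=lambda v:(M.T@(v-o['eef_pos'])).round(4)
print('grip tool',L(G),'flag tool',L(F))
E
```

```text
line (np.float64(316.15841584158414), np.float64(224.77227722772278)) 202
[ 0.52874651 -0.40281622  0.071     ] [ 0.52883095 -0.30762309  0.037     ]
[167.7 182.8] [ 0.5154 -0.2671  0.035 ]
[351.3 183. ] [ 0.5675 -0.4227  0.035 ]
[174.6 251.9] [ 0.4543 -0.2875  0.035 ]
[349.9 251.3] [ 0.5073 -0.4431  0.035 ]
grip tool [ 0.0041 -0.0031  0.1317] flag tool [ 0.0346 -0.0933  0.1656]
```

In the tool's units: 0.158 m / 0.5 = 0.316, -0.003 m / 0.5 = -0.006.

>>> shift_gripper --ticks '[0.004, -0.006, 0.06, 0, 0, 0, 0.004, -0.006, 0.14, 0, 0, 0, 0.004, -0.006, 0.21, 0, 0, 0, 0.004, -0.006, 0.26, 0, 0, 0, 0.004, -0.006, 0.294, 0, 0, 0, 0.004, -0.006, 0.314, 0, 0, 0, 0.004, -0.006, 0.316, 0, 0, 0, 0.004, -0.006, 0.316, 0, 0, 0, 0.004, -0.006, 0.316, 0, 0, 0]' --aperture 0.05

```text
t: 2.15
eef_pos: [0.5287, -0.403, 0.0462]
ee_rot: [0.001, 0.987, 0.162, 0.001]
force: [0.9, 0.2, 0.3]
grip_width: 0.0508
grip_force: 0.0
```

>>> shift_gripper --ticks '[0, 0, 0, 0, 0, 0, 0, 0, 0, 0, 0, 0, 0, 0, 0, 0, 0, 0, 0, 0, 0, 0, 0, 0, 0, 0, 0, 0, 0, 0, 0, 0, 0, 0, 0, 0, 0, 0, 0, 0, 0, 0, 0, 0, 0, 0, 0, 0]' --aperture 0.01

```text
t: 2.82
eef_pos: [0.5281, -0.4024, 0.0447]
ee_rot: [0.0, 0.987, 0.163, 0.0]
force: [0.1, 1.0, 1.4]
grip_width: 0.0181
grip_force: 30.0
```

In the tool's units: -0.09 m / 0.5 = -0.18, -0.087 m / 0.5 = -0.174.

>>> shift_gripper --ticks '[0, -0.02, 0, 0, 0, 0, 0, -0.04, 0, 0, 0, 0, 0, -0.06, 0, 0, 0, 0, 0, -0.08, 0, 0, 0, 0, 0, -0.1, 0, 0, 0, 0, 0, -0.12, 0, 0, 0, 0, 0, -0.14, 0, 0, 0, 0, 0, -0.16, 0, 0, 0, 0, 0, -0.174, 0, 0, 0, 0, 0, -0.18, 0, 0, 0, 0, 0, -0.18, 0, 0, 0, 0, 0, -0.18, 0, 0, 0, 0]'

```text
t: 3.82
eef_pos: [0.4992, -0.3165, 0.0446]
ee_rot: [-0.0, 0.987, 0.163, 0.0]
force: [1.3, 1.3, 3.6]
grip_width: 0.0176
grip_force: 30.0
```

>>> shift_gripper --ticks '[0, 0, 0, 0, 0, 0, 0, 0, 0, 0, 0, 0, 0, 0, 0, 0, 0, 0]'

```text
t: 4.07
eef_pos: [0.4994, -0.3171, 0.0446]
ee_rot: [-0.0, 0.987, 0.163, 0.0]
force: [2.7, 2.5, 4.5]
grip_width: 0.0179
grip_force: 30.0
```

```bash
python3 - <<'E'
from m import *
o=readout.observe();c=cam("wrist",o);q=o['ee_rot'];M=R.from_quat(np.r_[q[1:],q[0]]).as_matrix()
im=camrig.snapshot("wrist");cv2.imwrite("pics/w2.png",im)
print('tcp',o['eef_pos'])
for s,p in blobs(im,"green",60)[1]:
    F=ray(c,p,.037);print(s,p,F,(M.T@(F-o['eef_pos'])).round(4))
E
```

```text
tcp [ 0.49940699 -0.31710432  0.0446438 ]
[309 214  24  28 558] [320.5 225.4] [ 0.5284375  -0.30733698  0.037     ] [0.0306 0.0001 0.0077]
```

View pics/w2.png

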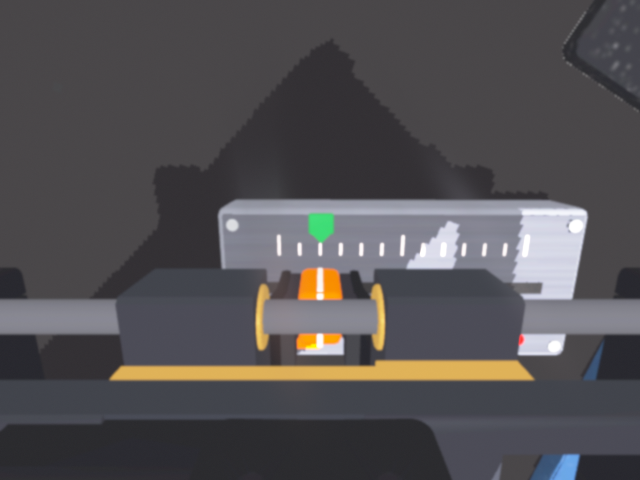

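The wrist view shows the white line at column 320 and the flag tip at column 320.5, so they are level. I'll release, lift off and check again.

>>> shift_gripper --ticks '[0, 0, 0, 0, 0, 0, 0, 0, 0, 0, 0, 0, 0, 0, 0, 0, 0, 0, 0, 0, 0, 0, 0, 0, 0, 0, 0, 0, 0, 0, 0, 0, 0, 0, 0, 0]' --aperture 0.05

```text
t: 4.62
eef_pos: [0.4989, -0.3171, 0.0444]
ee_rot: [-0.0, 0.987, 0.163, -0.0]
force: [-0.0, -0.2, -0.2]
grip_width: 0.0471
grip_force: 0.0
```

>>> shift_gripper --ticks '[0, 0, -0.04, 0, 0, 0, 0, 0, -0.1, 0, 0, 0, 0, 0, -0.17, 0, 0, 0, 0, 0, -0.23, 0, 0, 0, 0, 0, -0.28, 0, 0, 0, 0, 0, -0.3, 0, 0, 0, 0, 0, -0.3, 0, 0, 0, 0, 0, -0.3, 0, 0, 0, 0, 0, -0.3, 0, 0, 0]'

```text
t: 5.37
eef_pos: [0.4983, -0.3166, 0.1926]
ee_rot: [-0.001, 0.987, 0.163, -0.001]
force: [-0.2, 0.3, -0.3]
grip_width: 0.05
grip_force: 0.0
```

```bash
python3 - <<'E'
from m import *
o=readout.observe();c=cam("wrist",o);q=o['ee_rot'];M=R.from_quat(np.r_[q[1:],q[0]]).as_matrix()
im=camrig.snapshot("wrist");cv2.imwrite("pics/w3.png",im[140:290,220:420].repeat(4,0).repeat(4,1));print(o['t'],o['force'])
u=np.array([-.3198,.9475,0])
F=ray(c,blobs(im,"green",60)[1][0][1],.037)
bl=[(s,p) for s,p in blobs(im,"orange",100)[1] if s[1]<250 and 290<p[0]<350];print(bl)
x0=min(s[0] for s,_ in bl);x1=max(s[0]+s[2] for s,_ in bl);y0=min(s[1] for s,_ in bl);y1=max(s[1]+s[3] for s,_ in bl)
g=cv2.inRange(cv2.cvtColor(im,cv2.COLOR_BGR2HSV)[y0+3:y1-3,x0+4:x1-4],(0,0,150),(180,110,255));ys,xs=np.nonzero(g)
p=(x0+4+xs.mean(),y0+3+ys.mean());G=ray(c,p,.071);print(p,G,F,'err mm',1e3*(G-F)@u, len(xs))
im=camrig.snapshot("scene");cs=cam("scene")
for s,p in blobs(im,"blue",250)[1]:
    if 280<p[0]<320 and p[1]>290: print('blue',s,p)
E
```

```text
5.3667 [-0.17077944  0.32907373 -0.31893861]
[(array([309, 212,  11,  35, 297], dtype=int32), array([314.2, 228.6])), (array([324, 212,  10,  34, 263], dtype=int32), array([327.6, 227.2])), (array([288, 247,  19,  12, 111], dtype=int32), array([294.1, 250.4]))]
(np.float64(319.38666666666666), np.float64(238.45)) [ 0.49321258 -0.31756568  0.071     ] [ 0.5284707 -0.3077511  0.037    ] err mm 1.97622844509086 300
blue [291 296  17  26 316] [299.  309.1]
```

View pics/w3.png

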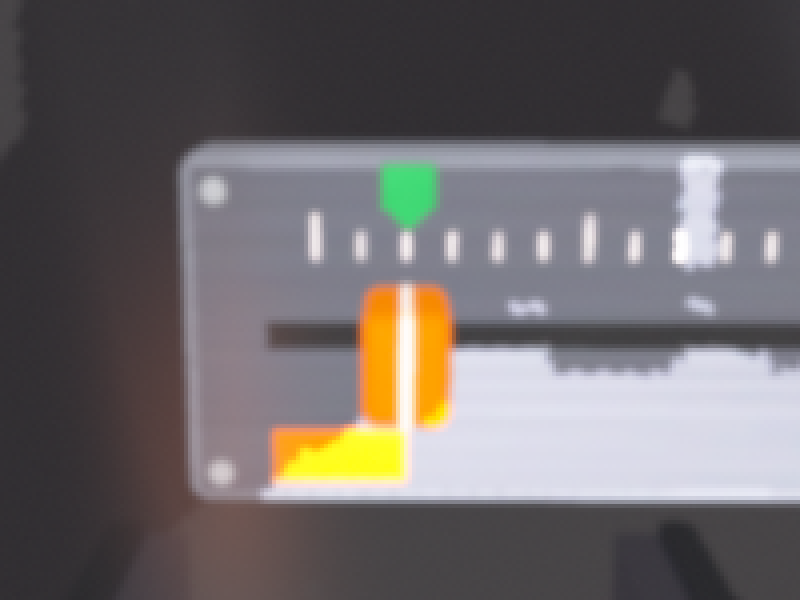

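The crop shows the white line at about column 321.4, with the flag tip and its tick at about 321.7. The 2 mm figure is wrong because the orange tag's blob got into the line mask, so I'll measure again using only the grip's rows.

```bash
python3 - <<'E'
from m import *
u=np.array([-.3198,.9475,0])
for k in range(3):
    o=readout.observe();c=cam("wrist",o);im=camrig.snapshot("wrist")
    F=ray(c,blobs(im,"green",60)[1][0][1],.037)
    w=np.clip(im[217:240,316:327,0].astype(float)-90,0,None)
    p=(316+(w.sum(0)*np.arange(11)).sum()/w.sum(),228.);G=ray(c,p,.071)
    print(np.round(p,2),blobs(im,"green",60)[1][0][1],'err mm',(1e3*(G-F)@u).round(2),abs(o['qd']).max().round(3))
E
```

```text
[321.19 228.  ] [321.9 187.8] err mm 0.63 0.008
[320.99 228.  ] [321.7 187.7] err mm 0.62 0.009
[320.79 228.  ] [321.2 187.8] err mm 0.36 0.009
```

The grip is within about 0.5 mm of the flag, which is the limit of the measurement. The blue grip hasn't moved and the arm is clear.

```bash
python3 -c "
from cell import robot, camrig, readout, sign_off
print(sign_off())"
```

```text
the job is handed in; nothing more can be done
None
```

The orange grip's white line is level with its green flag to within about 0.5 mm; I let go and lifted the arm clear, the blue fader has not moved, and the job is handed in (about 6 s of the 32 s used).

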